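Collar on the dowel, foot plate held home in the gluing jig

TASK

Slip the tall wooden collar over the dowel of the foot plate until it sits flat on the plate, then push the plate's front edge under the steel lip of the gluing jig until the sprung strip hidden behind the lip is pushed all the way back. Finish while holding: keep gripping the seated collar and keep the plate pressed home and square in the jig, flat on the bench, and do not let go. Do not ram the jig, and leave the short ring, the spindle, the sander and the sanding block where they are.

Things in the scene. Friction and masses are not known exactly. Their poses are not given: they have to be found in the camera images.
- collar_center (a point): Centre (half-way up) of the tall loose wooden collar: a dark turned wood tube, outer diameter 44, height 45, through hole diameter 23, about 50 g, standing on its end on the bench at the start. Same either way up. Its z axis is the hole's axis.
- dowel_seat (a point): Point on the foot plate's dowel axis, 38.5 above the plate's underside, where the collar's centre is when the collar sits flat on the plate (22.5 above the plate's top). z is the dowel's axis, up; x points to the plate's front edge.
- foot: Loose wooden foot plate lying on the bench: 150 (x) by 100 (y) by 16 thick, about 0.35 kg, with an upright light wood dowel, diameter 20, up to 67 above the underside (last 6 taper to diameter 12). Origin: on the underside straight below the dowel. x points to the front edge, which goes under the lip, 70 ahead of the dowel axis; the back edge is 80 behind it.
- front_edge (a point): Middle of the foot plate's front edge, 70 ahead of the dowel axis, 8 above the plate's underside. If the plate comes in askew, one corner meets the strip first; pushing on turns the plate square against the strip's straight, slick plastic face, unless the collar is being pressed down hard on the plate.
- jig: Fixed gluing jig: dark wood rail 220 long (y), 32 deep, 32 high over its screws; its steel lip, 3 thick, reaches 40 towards the plate. Gap under the lip: 19 high, 144 wide between end blocks. Origin: on the bench below the middle of the lip's front edge; x points level into the jig (the way to push). Strip face: x = 18 at rest, 28 when home; the dowel axis is then at x = -42.
- strip (a joint): How far (m) the sprung strip under the lip is pushed in: 0 at rest, 0.010 at its solid stop, fully home. Its spring resists with 3 N at first, 7 N at the stop, and pushes the plate back out if let go; the plate's friction on the bench adds about 2 N. Two steel pins on the strip stick out of the back of the rail: 2 mm at rest, 12 mm when home.
- short_ring: Bystander: a short dark wood ring, outer diameter 44, hole 23, height only 18. It may stand in either of the two places where the collar may stand. Origin at its underside.
- spindle: Bystander: turned dark wood spindle standing upright, 52 in diameter, 150 high. Origin at its underside.
- sander: Bystander: a power sander, 180 x 90, 135 high, left of the jig. Origin at its underside.
- block: Bystander: a sanding block of wood with a cork sole, 60 x 100 x 40 high. Origin at its underside.

How it is judged:
By the outcome, as a careful person would: the job done as asked, in the order asked, and still so for the second after the job is handed in, while the arm keeps its last pose, push and grip.
It also fails if it takes over 48 s, if anything falls off the work surface, if the arm or the gripper's body presses on something with over 40 N, if the wrist force passes 120 N, or if a joint passes its speed limit or range.

ROBOT

A 7-joint arm with a two-finger parallel gripper is mounted at the origin on the work surface. World frame = base frame: x ahead of the robot, y to its left, z up, the work surface at z = 0. Lengths are in mm, angles in rad, forces in N, time in s.
With the tool pointing down it reaches from about 400 to 875 mm from the base axis. Payload 6.5 kg.
Tool frame: the origin (TCP) lies at the very end of the fingers, on their centre line; the grasp point (between the pads) lies 19 mm behind it; z points along the fingers, x is the direction in which the jaws open and shut, and the axes are right-handed (so a half turn about z gives the same grasp; the last joint's range is limited). The gripper opens to 85 mm and grips with 20 to 120 N. Pads are 22 mm wide; open, the fingers measure 114 mm over their backs; the gripper's body (76 mm by 85 mm) begins 54 mm behind the grasp point. The pads swing forward as they close: fully open they stand 13 mm farther back than shut.
Start: joints at [-0.066, 0.536, -0.004, 1.538, 0.003, 1.067, -0.071], TCP at [649.992, 0, 231.29] pointing down, gripper open.
Joint ranges: [-2.7, 2.7], [-0.37, 2.16], [-1.27, 1.26], [0.24, 2.4], [-1.31, 4.45], [0.19, 1.91], [-2.76, 2.76]. Speed limits (rad/s): [2.39, 2.39, 3.14, 3.14, 3.14, 3.14, 3.14].

INTERFACE

Orientations are given as a unit quaternion [w, x, y, z].
In Python, from station import r gives the robot as it stands.
- The arm moves only by the tool jog_arm, never from a script. Its argument "steps" is text: rows parted by semicolons, each of 7 numbers parted by spaces: the closure in counts, from 0 (fully open) to 255 (shut), then the shift along the world's x, y, z scaled (see below), then the turn, a rotation vector about the world's x, y, z scaled (see below). In form: grip tx ty tz rx ry rz; .... A call has 1 to 12 rows; each row is the pose to reach, as a shift and turn from the pose commanded when the call began; what a row does not reach only later rows make up. The controller multiplies each number of a shift by 0.3 m and each number of a turn by 0.5 rad. A row lasts 1/8 s, in which the tool goes at most 62.5 mm and 10.7 degrees, less where a joint would pass 70% of its speed; a pose out of reach is approached as far as the arm can. A call with a number of a shift or a turn outside -1 to 1 is refused whole. A call with a gripper value outside its range is refused whole. The fingers move at their own pace and stop on an object; the grip force is fixed at half the most. Time passes only in rows, so rows that repeat a pose let the fingers close. It gives the time, the measured TCP pose, the force and the opening at its end, in the units of the state.
- r.get_obs(): the state, without advancing time (a new reading comes with each control period).
- r.snapshot(name): name is "scene" or "side" or "wrist"; returns a dict with "image" (384x512x3 uint8, red, green, blue), "camera_matrix" (3x3 intrinsics, pixels), "k1" (the pictures are not rectified: a ray, as slopes to the right and down, at radius r is drawn at 1 + k1 r^2 times it, then the intrinsics apply), "xyz" and "attitude" of the camera in the world. Camera axes: x right, y down, z forward; pixel columns grow to the right and rows downward; lengths in mm; the calibration is good to about 2 mm. A picture is of the moment at which its call begins. There is no depth.
- r.job_done(): hands the job in, once; it reports no verdict.
The state is a dict: "time_s": time; "q": joint angles; "joint_vel": joint speeds; "joint_torque": joint torques, N m; "position": TCP position; "eef_rot": TCP orientation; "force": force on the tool from outside, world axes, zero at the start; "ft_torque": the same for the moment, N m; "opening": finger opening in mm.
Only numpy, scipy, OpenCV 4.12 (cv2) and the standard library are available. Lean on these libraries where they do the work, as an engineer would, in place of code of your own. Each camera call takes 0.05 s, during which the arm holds its last target.

## Working session

There is one attempt and no reset: what is moved stays moved. The work goes in short steps, Python scripts to look and compute and a tool call to move; the robot and the scene stay as the last step left them, time stands still between calls to the robot, and variables do not carry over. Pictures are saved under pics/ and viewed, and the job is handed in when it is done.

Besides the shell and the picture viewer there is one more tool, called after "Request:" as a command line: name --argument value ..., lists and objects as JSON in quotes. jog_arm: Moves the arm, as the interface text tells. Its arguments: {"type":"object","properties":{"steps":{"type":"string"}},"required":["steps"]}

```bash
mkdir -p pics; ls
python3 - <<'E'
from station import r
import cv2,numpy as np
o=r.get_obs();print(o)
for n in ["scene","side","wrist"]:
    s=r.snapshot(n)
    cv2.imwrite(f"pics/{n}0.png",cv2.cvtColor(s["image"],cv2.COLOR_RGB2BGR))
    print(n,s["camera_matrix"],s["k1"],s["xyz"],s["attitude"])
    np.save(f"pics/{n}0.npy",s,allow_pickle=True)
E
```

```text
pics
{'time_s': 0.0, 'q': array([-0.06619317,  0.5371632 , -0.00443364,  1.53887852,  0.00261275,
        1.06727151, -0.0712367 ]), 'joint_vel': array([-4.33847400e-04, -1.26138261e-03,  1.50323236e-04, -7.23132278e-04,
       -4.67629019e-04, -1.14302894e-03,  2.99020677e-05]), 'joint_torque': array([-4.51575825e-04, -5.83398092e+01,  1.04865700e+00, -2.59097242e+01,
        1.23920938e-02,  9.44124302e-03, -7.87308863e-06]), 'position': array([ 6.49373834e+02, -2.92958820e-02,  2.30412948e+02]), 'eef_rot': array([ 6.98245736e-05,  9.99999632e-01,  1.51486756e-05, -8.54610548e-04]), 'force': array([ 0.22311824, -0.42598991, -0.82909297]), 'ft_torque': array([-0.0043149 , -0.01437735,  0.0040872 ]), 'opening': 85.26756232818673}
scene [[349.46388273   0.         252.44219742]
 [  0.         349.46388273 190.9585657 ]
 [  0.           0.           1.        ]] -0.04459606461496128 [1201.28045226  -66.3148323   566.48433419] [-0.33003452  0.71378634  0.55589664 -0.2693793 ]
side [[462.94739301   0.         253.86707208]
 [  0.         462.94739301 184.17069466]
 [  0.           0.           1.        ]] -0.029972026829545213 [245.26163313 910.80324139 948.04839613] [ 0.07139183 -0.17207481  0.90555294 -0.38113953]
wrist [[294.09660855   0.         253.71278844]
 [  0.         294.09660855 191.6488166 ]
 [  0.           0.           1.        ]] -0.06545533690234119 [649.03279473  65.98554393 372.73032206] [ 1.35615236e-01  9.90761221e-01  3.54697719e-04 -7.64354037e-04]
```

View pics/scene0.png

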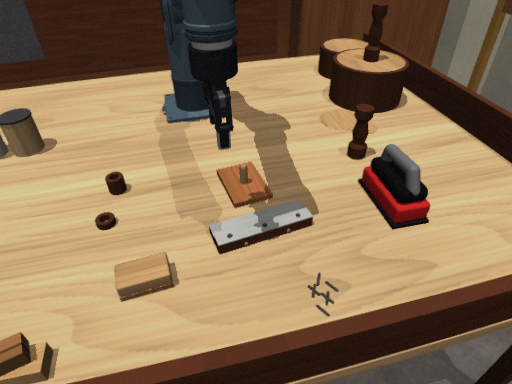

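View pics/side0.png

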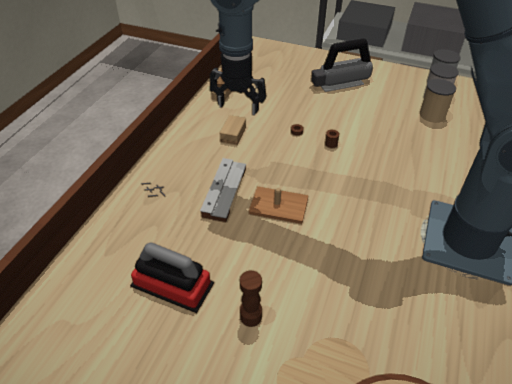

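View pics/wrist0.png

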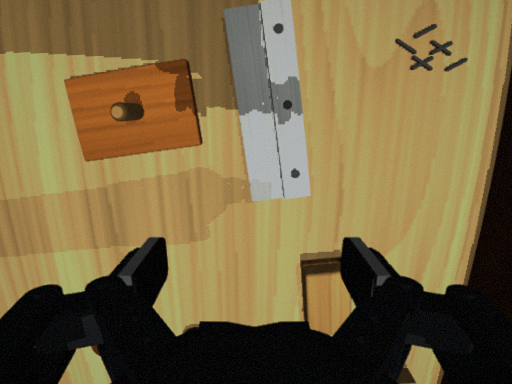

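```bash
cat > h.py <<'E'
import numpy as np,cv2
from scipy.spatial.transform import Rotation as R
def load(n): return np.load(f"pics/{n}.npy",allow_pickle=True).item()
def pose(s):
    q=s["attitude"]; return R.from_quat([q[1],q[2],q[3],q[0]]).as_matrix(),np.array(s["xyz"])
def ray(s,uv):
    uv=np.array(uv,float).reshape(-1,1,2)
    p=cv2.undistortPoints(uv,s["camera_matrix"],np.array([s["k1"],0,0,0,0.])).reshape(-1,2)
    M,c=pose(s); d=np.c_[p,np.ones(len(p))]@M.T
    return c,d
def onz(s,uv,z):
    c,d=ray(s,uv); return c+d*((z-c[2])/d[:,2])[:,None]
def proj(s,P):
    M,c=pose(s); p=(np.atleast_2d(P)-c)@M
    return cv2.projectPoints(p.reshape(-1,1,3),np.zeros(3),np.zeros(3),s["camera_matrix"],np.array([s["k1"],0,0,0,0.]))[0].reshape(-1,2)
def tri(obs):
    A=np.zeros((3,3));b=np.zeros(3)
    for s,uv in obs:
        c,d=ray(s,[uv]);d=d[0]/np.linalg.norm(d[0]);P=np.eye(3)-np.outer(d,d);A+=P;b+=P@c
    return np.linalg.solve(A,b)
def snap(r,n,f):
    s=r.snapshot(n);np.save(f"pics/{f}.npy",s,allow_pickle=True)
    cv2.imwrite(f"pics/{f}.png",cv2.cvtColor(s["image"],cv2.COLOR_RGB2BGR));return s
def crop(f,x0,y0,x1,y1,k,out):
    im=cv2.imread(f"pics/{f}.png")[y0:y1,x0:x1]
    cv2.imwrite(f"pics/{out}.png",cv2.resize(im,None,fx=k,fy=k,interpolation=cv2.INTER_CUBIC))
E
python3 - <<'E'
from h import *
w=load("wrist0");sc=load("scene0");sd=load("side0")
print("plate",onz(w,[[66,79],[186,60],[201,144],[86,160]],16).round(1))
print("dowel",onz(w,[[119,112]],67).round(1))
print("lip front",onz(w,[[224,9],[252,200]],22).round(1))
print("collar", onz(sc,[[116,177]],45).round(1),onz(sd,[[332,134]],45).round(1))
print("ring", onz(sc,[[105,218]],18).round(1),onz(sd,[[297,127]],18).round(1))
print("spindle", onz(sc,[[357,155]],0).round(1),onz(sd,[[250,318]],0).round(1))
print("dowel tri", tri([(w,[119,112]),(sc,[243,166])]), onz(sc,[[243,166]],67),onz(sd,[[278,190]],67))
crop("side0",180,100,360,235,4,"c1");crop("scene0",80,160,200,250,5,"c2");crop("wrist0",50,0,330,210,2.8,"c3");crop("scene0",200,140,330,255,5,"c4")
E
```

```text
plate [[426.8 104.3  16. ]
 [571.4 121.8  16. ]
 [584.7  26.2  16. ]
 [438.5   7.4  16. ]]
dowel [[510.8  65.1  67. ]]
lip front [[616.3 173.   22. ]
 [646.4 -42.7  22. ]]
collar [[ 444.5 -243.6   45. ]] [[ 435.8 -249.1   45. ]]
ring [[ 561.7 -268.7   18. ]] [[ 558.2 -277.3   18. ]]
spindle [[452.3 417.5   0. ]] [[447.9 414.8   0. ]]
dowel tri [511.36978947  66.93780631  66.82451759] [[512.49298866  68.65041954  67.        ]] [[504.92380223  69.02611803  67.        ]]
```

View pics/c1.png

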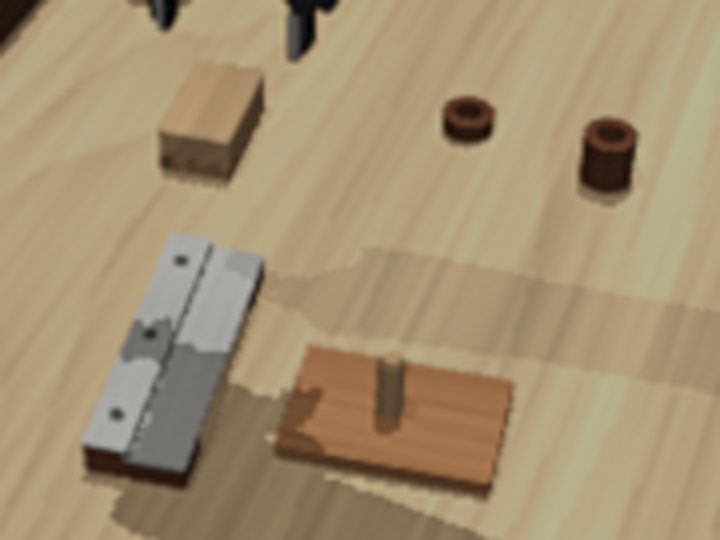

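View pics/c2.png

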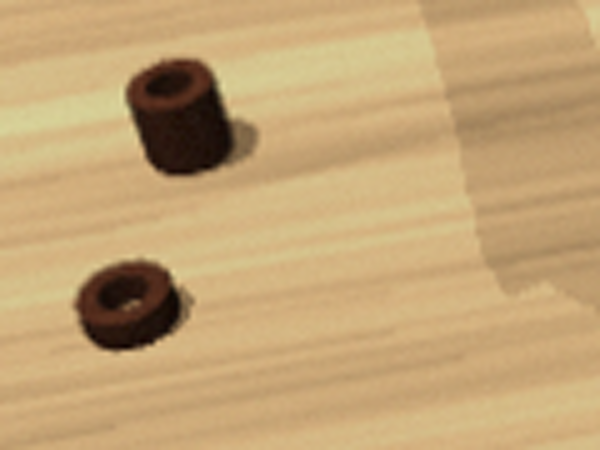

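View pics/c3.png

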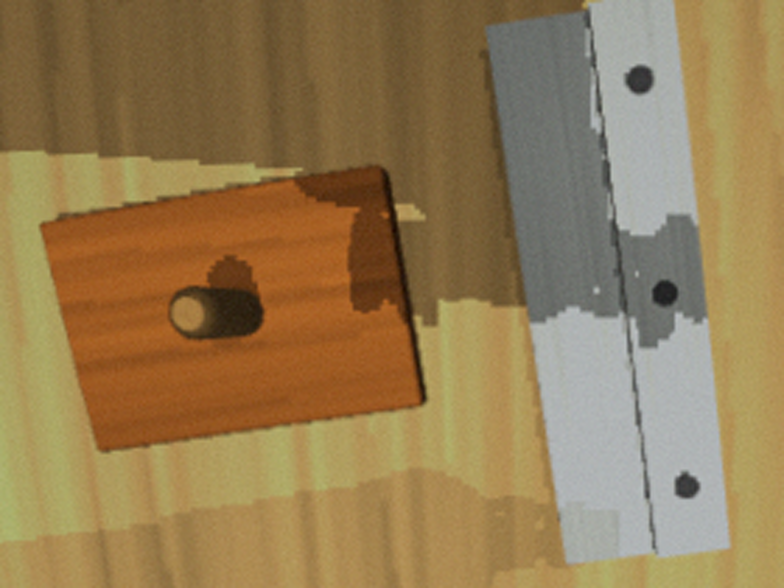

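View pics/c4.png

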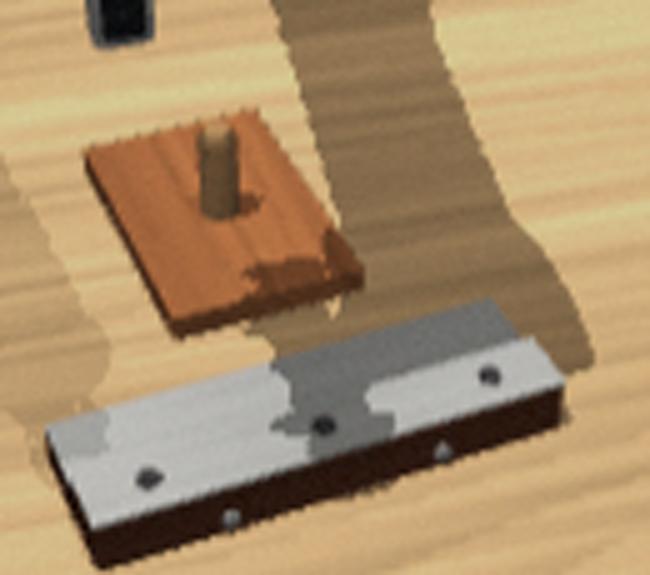

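Request:
jog_arm --steps "0 -0.7 -0.82 -0.1 0 0 1; 0 -0.7 -0.82 -0.1 0 0 1; 0 -0.7 -0.82 -0.1 0 0 1; 0 -0.7 -0.82 -0.1 0 0 1; 0 -0.7 -0.82 -0.1 0 0 1; 0 -0.7 -0.82 -0.1 0 0 1; 0 -0.7 -0.82 -0.1 0 0 1"

```text
time_s: 1.02
position: [439.8, -246.2, 201.3]
eef_rot: [-0.0, 0.969, 0.247, 0.0]
force: [0.7, 0.9, -0.3]
opening: 85.3
```

Request:
jog_arm --steps "0 0 0 0 0 0 1; 0 0 0 0 0 0 1; 0 0 0 0 0 0 1; 0 0 0 0 0 0 1"

```text
time_s: 1.52
position: [441.6, -244.3, 201.4]
eef_rot: [-0.0, 0.877, 0.48, 0.001]
force: [-0.8, 0.6, 0.3]
opening: 85.6
```

Request:
jog_arm --steps "0 0 0 0 0 0 1; 0 0 0 0 0 0 1; 0 0 0 0 0 0 1; 0 0 0 0 0 0 1;0 0 0 0 0 0 1"

```text
time_s: 2.15
position: [440.5, -245.5, 201.3]
eef_rot: [0.0, 0.733, 0.681, 0.0]
force: [-0.5, -0.3, 0.3]
opening: 85.4
```

Run:
```python
from h import *
from station import r
o=r.get_obs();print(o["time_s"],o["position"],o["eef_rot"],o["q"],o["force"])
s=snap(r,"wrist","w1");print(s["xyz"])
print(proj(s,[[440,-247,45],[560,-273,18]]))
```

```text
2.15 [ 440.45404349 -245.45317074  201.30616374] [2.11101620e-05 7.32574221e-01 6.80687145e-01 1.43562916e-04] [ 0.61954097  0.34079548 -0.24282764  1.93640771  0.10447685  0.87619265
  1.8205757 ] [-0.52412708 -0.33009697  0.25788126]
[ 372.17625456 -242.34288536  343.53895994]
[[254.18276177 177.67500831]
 [240.32195945 268.2396544 ]]
```

View pics/w1.png

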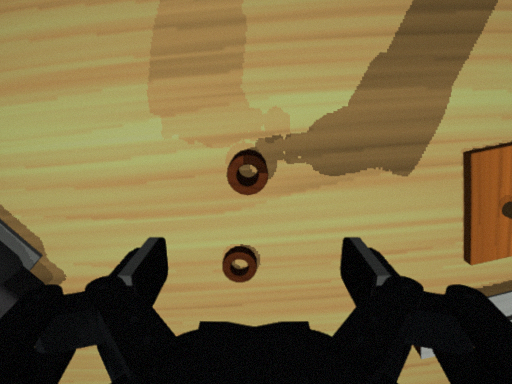

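Run:
```python
from h import *
s=load("w1");im=s["image"].astype(int)
crop("w1",210,130,290,210,8,"c5")
hsv=cv2.cvtColor(s["image"],cv2.COLOR_RGB2HSV)
sub=im[140:205,215:285]
# top face: reddish brown
m=((im[...,0]>60)&(im[...,0]<140)&(im[...,0]>1.6*im[...,1])).astype(np.uint8)
m[:140]=0;m[290:]=0;m[:,:210]=0;m[:,290:]=0
m=cv2.morphologyEx(m,cv2.MORPH_CLOSE,np.ones((3,3)))
cs,_=cv2.findContours(m,cv2.RETR_EXTERNAL,cv2.CHAIN_APPROX_NONE)
for c in cs:
    if cv2.contourArea(c)>100:
        e=cv2.fitEllipse(c);print(cv2.contourArea(c),e,cv2.minEnclosingCircle(c),onz(s,[e[0]],45),onz(s,[e[0]],18))
```

```text
721.0 ((238.97409057617188, 266.7396545410156), (28.45209312438965, 32.386962890625), 95.94013977050781) ((239.257568359375, 266.0), 16.742530822753906) [[ 542.38920995 -271.82309738   45.        ]] [[ 557.78334744 -274.48930123   18.        ]]
536.5 ((246.4965362548828, 175.38670349121094), (33.91786575317383, 37.25123596191406), 121.28631591796875) ((247.20175170898438, 174.1631622314453), 20.166704177856445) [[ 436.99094356 -254.78023935   45.        ]] [[ 442.85281366 -255.90507933   18.        ]]
```

View pics/c5.png

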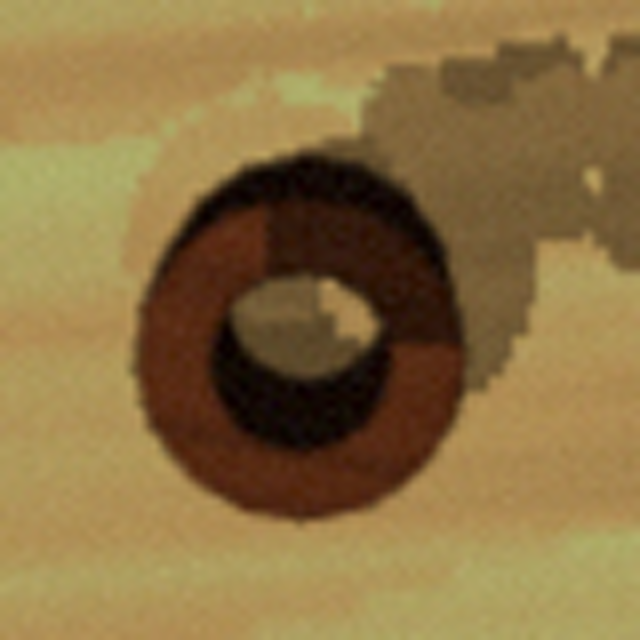

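Run:
```python
from h import *
s=load("w1");print(onz(s,[[247.4,174.6]],45),onz(s,[[227.2,174.6],[267.7,174.6]],45))
# side/scene estimate of collar top
print(onz(load("scene0"),[[114,177]],45),onz(load("side0"),[[332,133.2]],45))
```

```text
[[ 436.22747061 -253.77936836   45.        ]] [[ 434.69171585 -274.68956928   45.        ]
 [ 437.75858243 -232.77863682   45.        ]]
[[ 443.18598869 -248.5740458    45.        ]] [[ 436.8537405  -253.04209955   45.        ]]
```

Request:
jog_arm --steps "0 -0.012 -0.025 -0.15 0 0 0.42; 0 -0.012 -0.025 -0.3 0 0 0.42; 0 -0.012 -0.025 -0.45 0 0 0.42; 0 -0.012 -0.025 -0.55 0 0 0.42; 0 -0.012 -0.025 -0.61 0 0 0.42; 0 -0.012 -0.025 -0.644 0 0 0.42; 0 -0.012 -0.025 -0.644 0 0 0.42"

```text
time_s: 3.08
position: [436.6, -253.5, 8.2]
eef_rot: [0.0, 0.656, 0.754, -0.0]
force: [1.0, 1.2, 0.8]
opening: 85.4
```

Run:
```python
from h import *
from station import r
o=r.get_obs();print(o["time_s"],o["position"],o["eef_rot"],o["force"])
s=snap(r,"wrist","w2")
```

```text
3.075 [ 436.58493971 -253.52250594    8.16516672] [ 3.94299560e-05  6.56337821e-01  7.54467138e-01 -2.91142378e-05] [1.01277827 1.18568307 0.81288785]
```

View pics/w2.png

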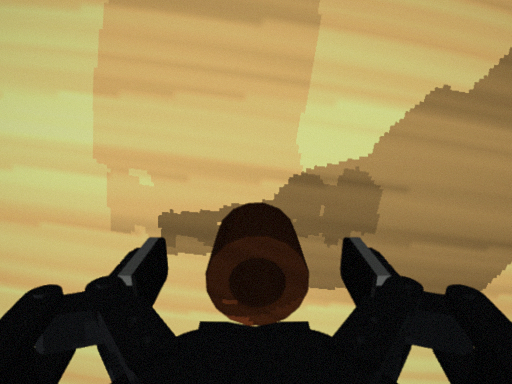

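Run:
```python
from h import *
s=load("w2");print(onz(s,[[257,280]],45),onz(s,[[205.5,280],[308,280],[257,237],[257,325]],45))
```

```text
[[ 434.74708191 -254.21258444   45.        ]] [[ 437.76126588 -275.07713859   45.        ]
 [ 431.9269948  -233.51770636   45.        ]
 [ 415.80361693 -256.93402472   45.        ]
 [ 456.90961495 -251.02405554   45.        ]]
```

Request:
jog_arm --steps "200 0 0 0 0 0 0; 255 0 0 0 0 0 0; 255 0 0 0 0 0 0; 255 0 0 0 0 0 0; 255 0 0 0 0 0 0; 255 0 0 0 0 0 0"

```text
time_s: 3.88
position: [436.8, -253.8, 9.0]
eef_rot: [0.001, 0.656, 0.755, 0.0]
force: [-2.2, 0.5, 8.8]
opening: 43.2
```

Request:
jog_arm --steps "255 0 0 0.1 0 0 0; 255 0 0 0.25 0 0 0; 255 0 0 0.36 0 0 0; 255 0.06 0.2 0.4 0 0 0; 255 0.12 0.4 0.4 0 0 0; 255 0.17 0.6 0.4 0 0 0; 255 0.2 0.75 0.4 0 0 0; 255 0.22 0.85 0.4 0 0 0; 255 0.23 0.9 0.4 0 0 0; 255 0.23 0.9 0.4 0 0 0; 255 0.23 0.9 0.4 0 0 0"

```text
time_s: 5.25
position: [505.1, 14.6, 128.0]
eef_rot: [0.0, 0.657, 0.754, -0.001]
force: [-0.4, 0.1, 0.1]
opening: 43.1
```

Run:
```python
from h import *
from station import r
o=r.get_obs();print(o["time_s"],o["position"],o["eef_rot"],o["force"],o["opening"],o["q"])
s=snap(r,"wrist","w3");s=snap(r,"scene","s3");s=snap(r,"side","d3")
```

```text
5.25 [505.07330218  14.57061445 127.97512566] [ 1.45901622e-04  6.57044962e-01  7.53851156e-01 -5.75184227e-04] [-0.4096487   0.10233087  0.11332678] 43.06251024087827 [ 0.13140664  0.46225335 -0.3107994   1.98383212  0.20830324  0.7263421
  1.40244617]
```

View pics/w3.png

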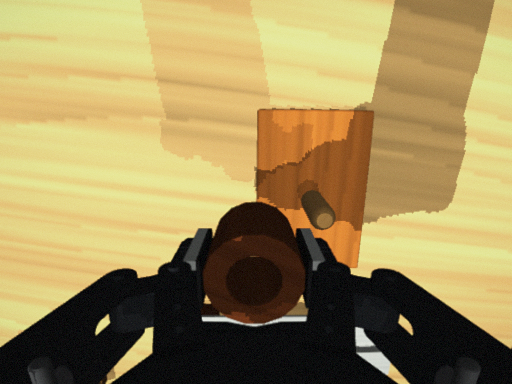

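View pics/s3.png

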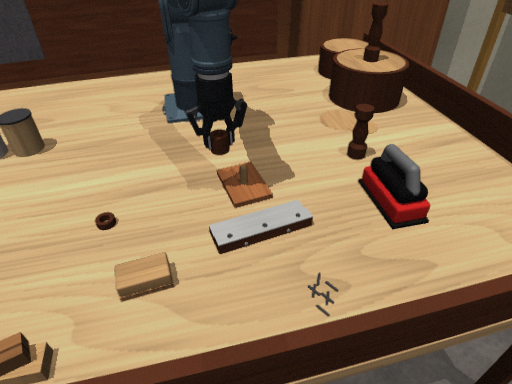

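View pics/d3.png

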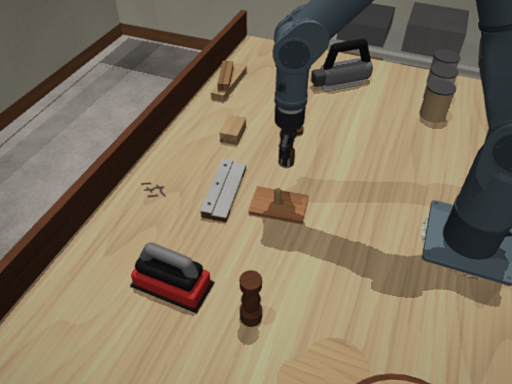

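Run:
```python
from h import *
crop("w3",195,170,375,330,4.4,"c6")
crop("s3",200,90,330,250,3.6,"c7")
```

```text
(no output)
```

View pics/c6.png

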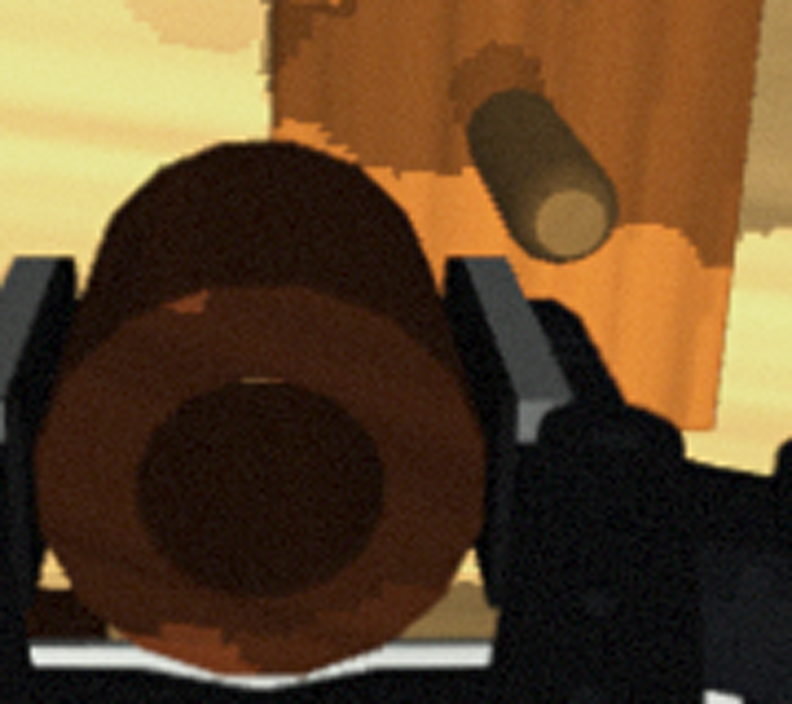

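View pics/c7.png

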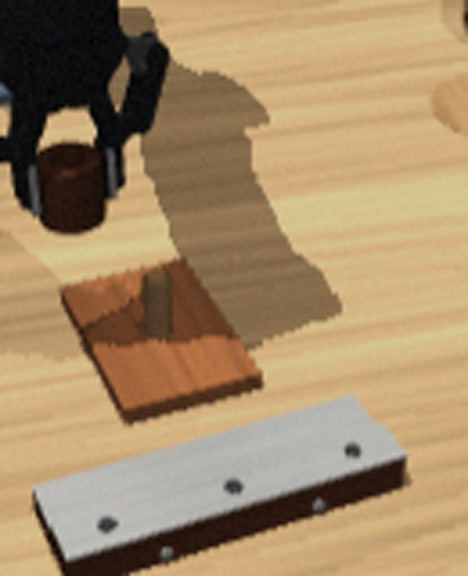

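Run:
```python
from h import *
s=load("w3");z=128-8.5+45
ct=onz(s,[[254.4,280.6]],z)[0];print("collar",ct, onz(s,[[202.95,280],[305.7,280]],z))
d=onz(s,[[325,220.7]],67)[0];print("dowel",d)
# plate corners visible
print(onz(s,[[258,110],[373,111],[358,267]],16))
sc=load("s3")
print("collar scene", onz(sc,[[200+72/3.6,90+158/3.6]],z), "dowel scene",onz(sc,[[200+157/3.6,90+274/3.6]],67))
```

```text
collar [503.87737902  12.94560286 164.5       ] [[506.59874526  -8.01128348 164.5       ]
 [500.77570682  33.77592537 164.5       ]]
dowel [508.07052374  66.35465843  67.        ]
[[436.49101548   6.69917281  16.        ]
 [423.22986562 103.10950927  16.        ]
 [568.98770861 124.42146881  16.        ]]
collar scene [[511.31048707  19.06142554 164.5       ]] dowel scene [[513.34412145  70.00038591  67.        ]]
```

Request:
jog_arm --steps "255 0.007 0.08 -0.04 0 0 0; 255 0.014 0.15 -0.1 0 0 0; 255 0.014 0.173 -0.15 0 0 0; 255 0.014 0.173 -0.155 0 0 0; 255 0.014 0.173 -0.155 0 0 0"

```text
time_s: 6.02
position: [509.7, 67.2, 81.7]
eef_rot: [0.0, 0.657, 0.754, -0.0]
force: [0.4, 0.2, 0.2]
opening: 42.7
```

Run:
```python
from h import *
from station import r
o=r.get_obs();print(o["time_s"],o["position"],o["force"],o["opening"])
s=snap(r,"scene","s4");s=snap(r,"side","d4")
crop("s4",200,120,290,220,6,"c8");crop("d4",230,140,330,230,6,"c9")
for n in ("s4","d4"):
    print(n,proj(load(n),[[509,66.3,0],[509,66.3,67],[509,66.3,71.5],[509,66.3,117]]))
```

```text
6.025 [509.66773853  67.15888999  81.69284886] [0.4326532  0.18907453 0.16666597] 42.694647406536866
s4 [[242.72120398 186.51437136]
 [241.76272784 165.34882149]
 [241.69508746 163.85253962]
 [240.98627855 148.15197995]]
d4 [[276.02643943 205.90143933]
 [276.90685202 188.93932507]
 [276.96829519 187.75420142]
 [277.60692805 175.42567482]]
```

View pics/c8.png

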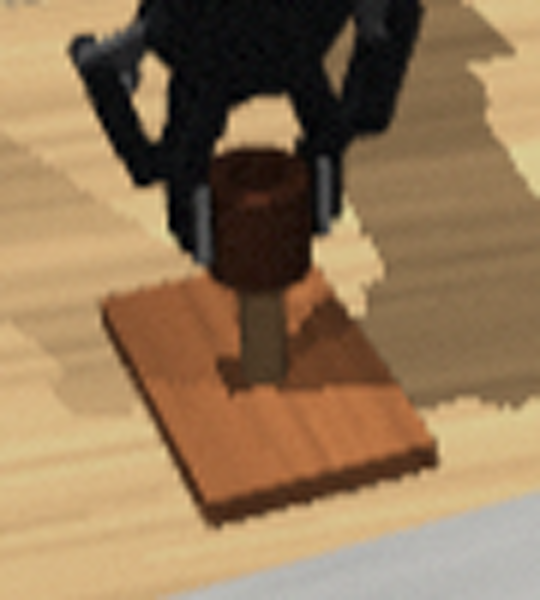

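View pics/c9.png

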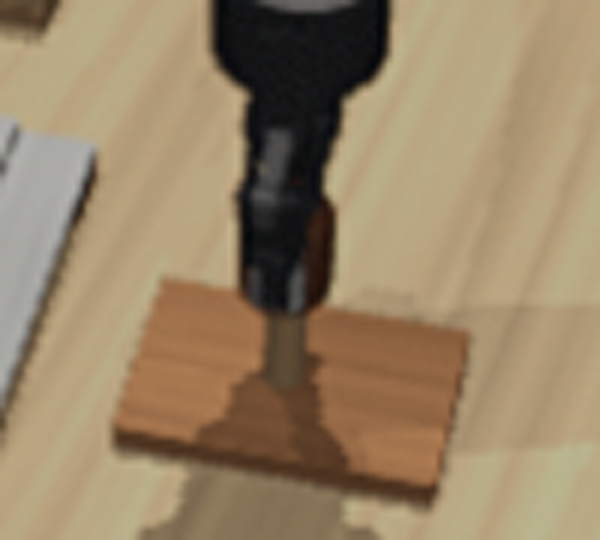

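Request:
jog_arm --steps "255 0 0.002 -0.02 0 0 0; 255 0 0.002 -0.035 0 0 0; 255 0 0.002 -0.05 0 0 0; 255 0 0.002 -0.065 0 0 0; 255 0 0.002 -0.08 0 0 0; 255 0 0.002 -0.08 0 0 0"

```text
time_s: 6.88
position: [509.2, 68.9, 57.1]
eef_rot: [-0.0, 0.656, 0.755, -0.0]
force: [-1.3, -1.1, -0.8]
opening: 43.0
```

Request:
jog_arm --steps "255 0 0 -0.03 0 0 0; 255 0 0 -0.06 0 0 0; 255 0 0 -0.08 0 0 0; 255 0 0 -0.095 0 0 0; 255 0 0 -0.1 0 0 0; 255 0 0 -0.104 0 0 0;  255 0 0 -0.104 0 0 0"

```text
time_s: 7.75
position: [509.7, 69.0, 26.5]
eef_rot: [0.0, 0.656, 0.755, 0.0]
force: [1.2, 0.4, -1.2]
opening: 43.0
```

Run:
```python
from h import *
from station import r
o=r.get_obs();print(o["time_s"],o["position"],o["force"],o["ft_torque"],o["opening"])
s=snap(r,"scene","s5");s=snap(r,"side","d5");snap(r,"wrist","w5")
crop("s5",200,120,330,260,5,"c10");crop("d5",200,140,330,230,6,"c11")
```

```text
7.75 [509.74145047  69.04209848  26.49023199] [ 1.24882356  0.35700263 -1.16770079] [0.04218695 0.01592692 0.02118387] 42.998141616633006
```

View pics/c10.png

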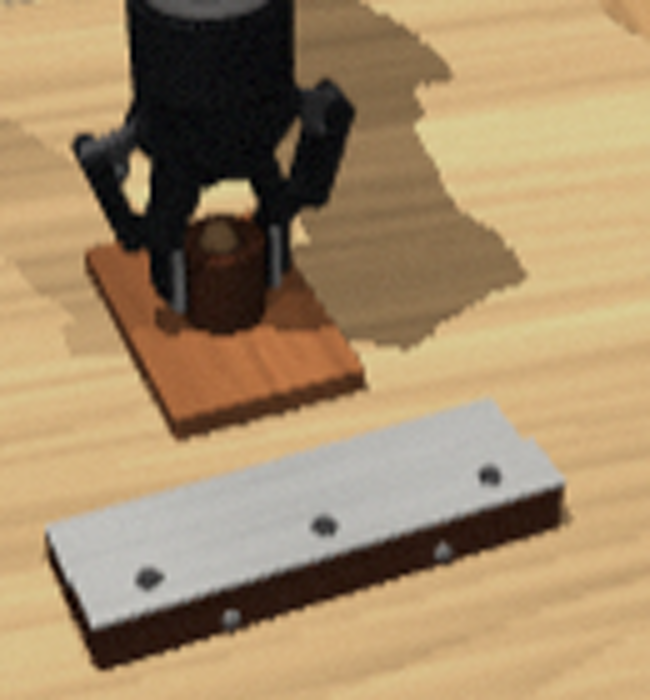

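View pics/c11.png

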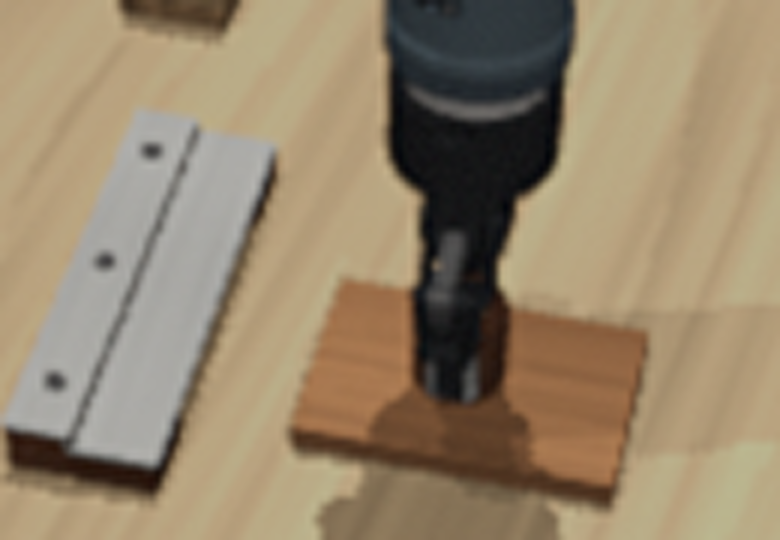

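View pics/w5.png

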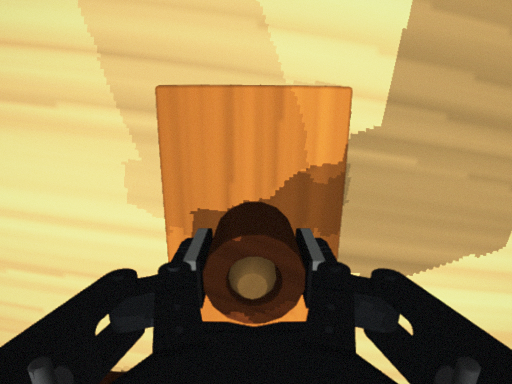

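Request:
jog_arm --steps "255 0 0 -0.003 0 0 0; 255 0 0 -0.006 0 0 0; 255 0 0 -0.006 0 0 0"

```text
time_s: 8.28
position: [509.6, 69.0, 25.0]
eef_rot: [0.0, 0.656, 0.755, -0.0]
force: [-0.7, -1.0, 5.7]
opening: 43.0
```

Request:
jog_arm --steps "255 0 0 -0.002 0 0 0; 255 0 0 -0.003 0 0 0; 255 0 0 -0.003 0 0 0"

```text
time_s: 8.65
position: [509.7, 69.0, 25.0]
eef_rot: [0.0, 0.656, 0.755, -0.0]
force: [-5.5, -0.1, 17.7]
opening: 42.6
```

Run:
```python
from h import *
from station import r
o=r.get_obs();print(o["time_s"],o["position"],o["force"],o["ft_torque"],o["opening"])
snap(r,"wrist","w6")
crop("w6",150,180,360,340,3.7,"c12")
```

```text
8.65 [509.6671564   68.98089242  24.96144473] [-5.48306556 -0.11187186 17.65687051] [-0.15784973  0.99131454  0.02322338] 42.609213682615746
```

View pics/c12.png

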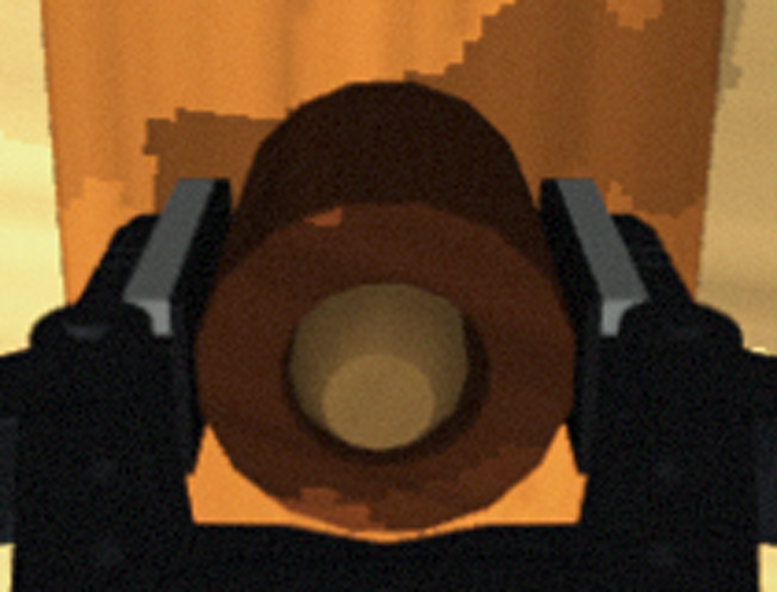

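Run:
```python
from h import *
w=load("wrist0");sc=load("s5");sd=load("d5")
for nm,s,a,b in (("w",w,(224,9.6),(252.1,201)),("sc",sc,(298,200),(209.6,226.5)),("sd",sd,(226.7,218),(245.8,165))):
    P=onz(s,[a,b],22);d=P[0]-P[1];print(nm,P.round(1).tolist(),np.linalg.norm(d).round(1),"mid",P.mean(0).round(1),"yaw",np.arctan2(-d[0],d[1]).round(4))
print(tri([(w,(224,9.6)),(sc,(298,200)),(sd,(226.7,218))]),tri([(w,(252.1,201)),(sc,(209.6,226.5)),(sd,(245.8,165))]))
w6=load("w6");P=onz(w6,[[156,86],[352,87]],16);print(P);d=P[1]-P[0];print(np.arctan2(-d[0],d[1]))
print("dowel s5",onz(sc,[[200+221/5,120+236/5]],67),"collar top",onz(sc,[[200+226/5,120+240/5]],61))
```

```text
w [[616.3, 172.4, 22.0], [646.5, -44.0, 22.0]] 218.5 mid [631.4  64.2  22. ] yaw 0.1387
sc [[619.3, 176.6, 22.0], [653.3, -39.0, 22.0]] 218.3 mid [636.3  68.8  22. ] yaw 0.1564
sd [[610.3, 175.6, 22.0], [642.6, -38.1, 22.0]] 216.2 mid [626.4  68.7  22. ] yaw 0.1499
[614.35008512 174.9824042   18.36103939] [646.16118473 -42.37156937  17.057142  ]
[[436.77204122   8.30879568  16.        ]
 [423.80551229 103.98418854  16.        ]]
0.1347055402682725
dowel s5 [[518.19195172  70.39554404  67.        ]] collar top [[513.93032964  73.68325764  61.        ]]
```

Request:
jog_arm --steps "255 0 0 0.003 0 0 0; 255 0.015 -0.006 0.003 0 0 0; 255 0.035 -0.013 0.003 0 0 0; 255 0.055 -0.021 0.003 0 0 0; 255 0.075 -0.029 0.003 0 0 0; 255 0.095 -0.037 0.003 0 0 0; 255 0.115 -0.045 0.003 0 0 0; 255 0.13 -0.051 0.003 0 0 0; 255 0.13 -0.051 0.003 0 0 0"

```text
time_s: 9.82
position: [548.0, 54.8, 25.1]
eef_rot: [-0.001, 0.656, 0.755, -0.0]
force: [-4.7, 1.8, 10.6]
opening: 42.9
```

Run:
```python
from h import *
from station import r
o=r.get_obs();print(o["time_s"],o["position"],o["force"],o["ft_torque"],o["opening"])
snap(r,"wrist","w7");snap(r,"scene","s7");snap(r,"side","d7")
crop("s7",200,120,330,260,5,"c13");crop("d7",200,140,330,230,6,"c14")
```

```text
9.825 [547.97213119  54.79422447  25.05222251] [-4.74561208  1.76963892 10.57044588] [0.40726352 0.96973777 0.05518006] 42.89775535557568
```

View pics/c13.png

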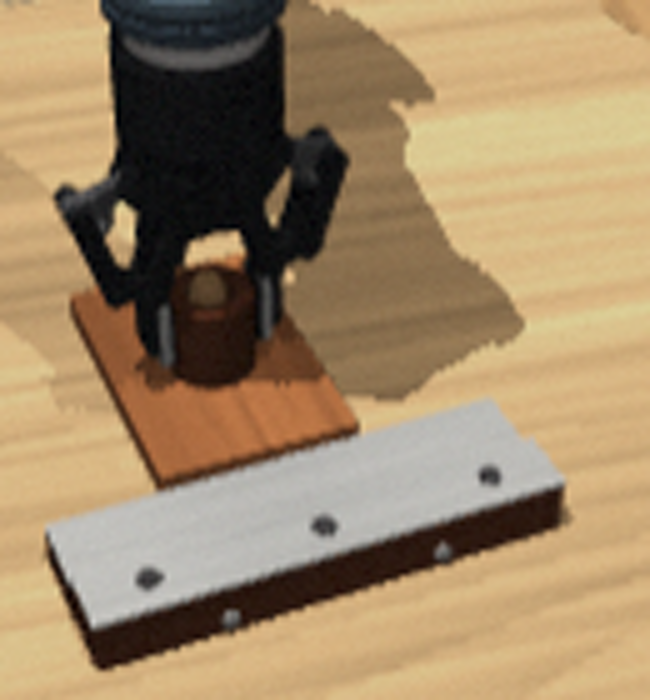

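View pics/c14.png

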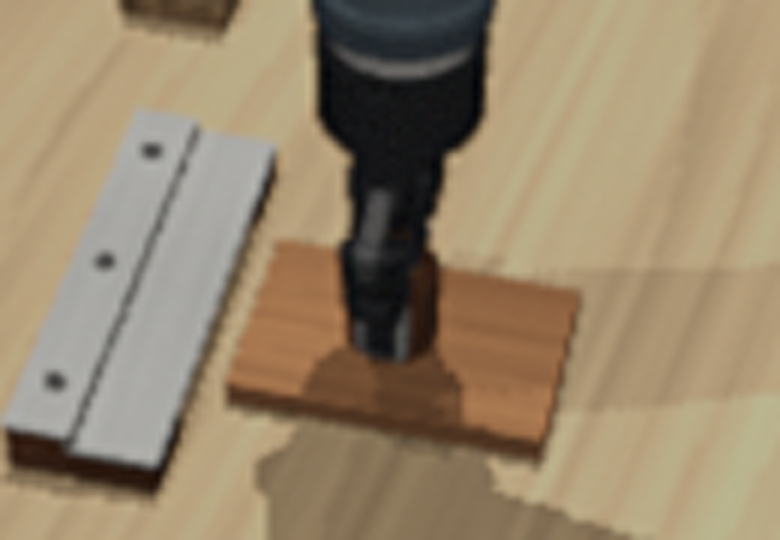

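View pics/w7.png

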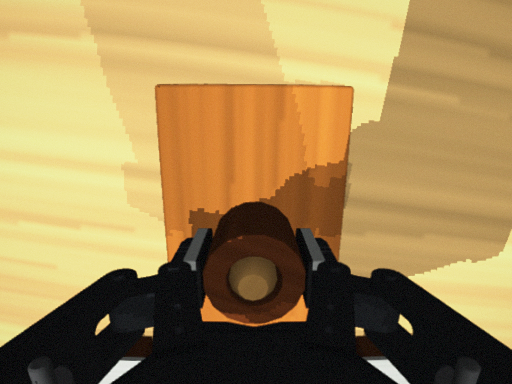

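Request:
jog_arm --steps "255 0.01 0.0015 0.001 0 0 0; 255 0.025 0.0035 0.001 0 0 0; 255 0.04 0.006 0.001 0 0 0; 255 0.055 0.008 0.001 0 0 0; 255 0.07 0.01 0.001 0 0 0; 255 0.082 0.012 0.001 0 0 0; 255 0.09 0.013 0.001 0 0 0; 255 0.09 0.013 0.001 0 0 0"

```text
time_s: 10.98
position: [574.3, 57.4, 25.1]
eef_rot: [-0.001, 0.656, 0.755, -0.001]
force: [-6.9, -0.2, 9.0]
opening: 43.4
```

Run:
```python
from h import *
from station import r
o=r.get_obs();print(o["time_s"],o["position"],o["force"],o["ft_torque"],o["opening"])
snap(r,"scene","s8")
crop("s8",200,140,330,260,5,"c15")
```

```text
10.975 [574.3029975   57.35940496  25.05180552] [-6.90876313 -0.15142803  9.04276312] [-0.10698844  1.12736384  0.04114975] 43.38955614050342
```

View pics/c15.png

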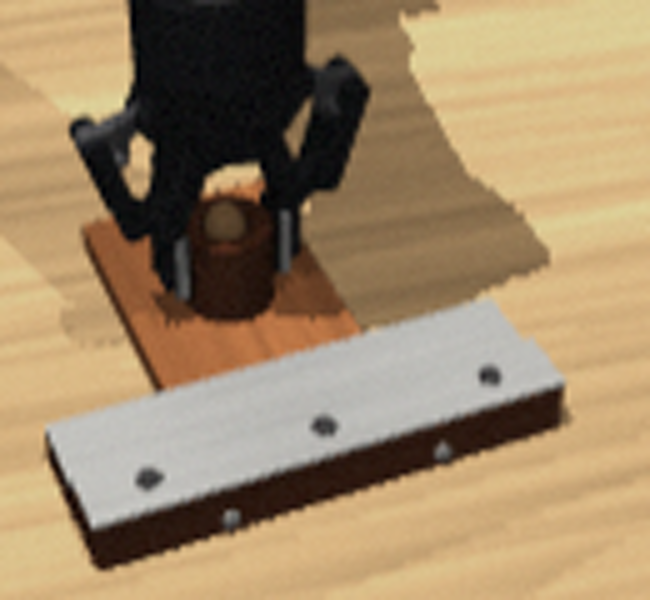

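Request:
jog_arm --steps "255 0.008 0.001 0.0005 0 0 0; 255 0.016 0.002 0.0005 0 0 0; 255 0.024 0.0035 0.0005 0 0 0; 255 0.03 0.0045 0.0005 0 0 0; 255 0.03 0.0045 0.0005 0 0 0"

```text
time_s: 11.65
position: [581.0, 58.2, 25.1]
eef_rot: [-0.002, 0.656, 0.755, -0.003]
force: [-11.2, -2.1, 16.6]
opening: 43.2
```

Request:
jog_arm --steps "255 0.006 0.001 0.002 0 0 0; 255 0.012 0.002 0.002 0 0 0; 255 0.012 0.002 0.002 0 0 0"

```text
time_s: 12.02
position: [584.4, 58.4, 25.1]
eef_rot: [-0.002, 0.656, 0.755, -0.003]
force: [-11.1, -2.6, 11.1]
opening: 42.6
```

Run:
```python
from h import *
from station import r
o=r.get_obs();print(o["time_s"],o["position"],o["force"],o["ft_torque"],o["opening"])
snap(r,"scene","s9");snap(r,"side","d9");snap(r,"wrist","w9")
crop("s9",200,140,330,260,5,"c16");crop("d9",200,140,330,230,6,"c17")
```

```text
12.025 [584.36202376  58.3989215   25.08147655] [-11.12471561  -2.62459136  11.11870577] [-0.34736167  2.08055808  0.06088246] 42.616145239279064
```

View pics/c16.png

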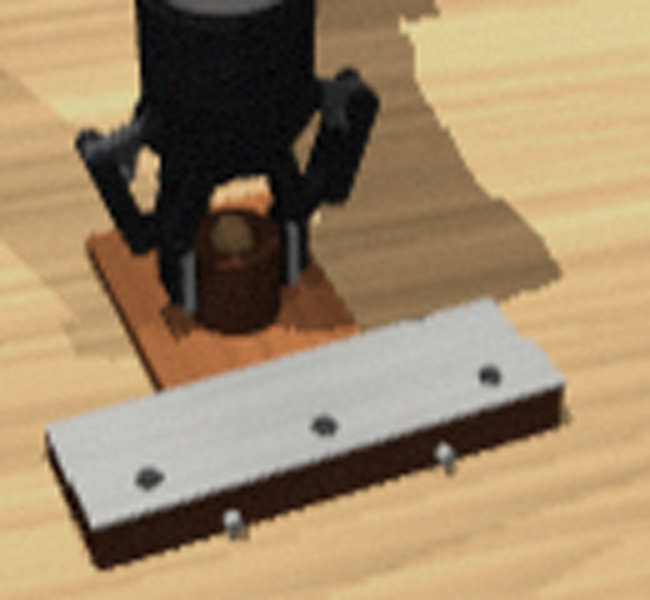

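View pics/c17.png

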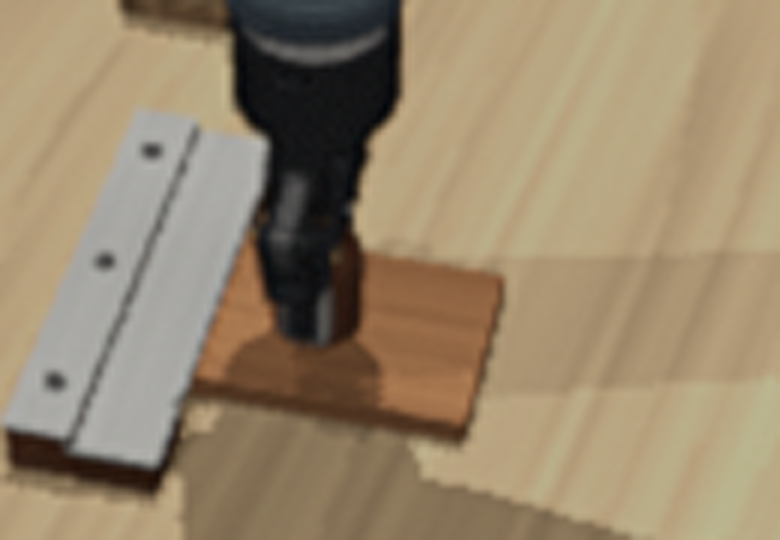

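View pics/w9.png

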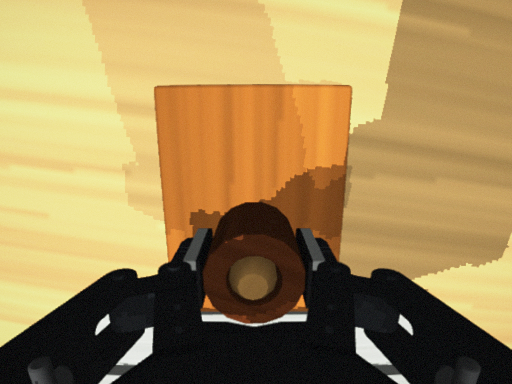

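Request:
jog_arm --steps "255 0.005 0.001 0.001 0 0 0; 255 0.01 0.0015 0.001 0 0 0; 255 0.015 0.002 0.001 0 0 0; 255 0.015 0.002 0.001 0 0 0; 255 0.015 0.002 0.001 0 0 0"

```text
time_s: 12.8
position: [588.1, 58.9, 25.1]
eef_rot: [-0.003, 0.656, 0.755, -0.004]
force: [-12.1, -2.3, 9.4]
opening: 42.7
```

Run:
```python
from h import *
from station import r
o=r.get_obs();print(o["time_s"],o["position"],o["eef_rot"],o["force"],o["ft_torque"],o["opening"])
snap(r,"scene","s10")
crop("s10",230,200,320,260,8,"c18")
```

```text
12.8 [588.10808771  58.91045065  25.09595634] [-0.00253372  0.65621406  0.75455982 -0.00402198] [-12.08779417  -2.33247163   9.35909491] [-0.31891569  2.24593793  0.12606846] 42.68234628627773
```

View pics/c18.png

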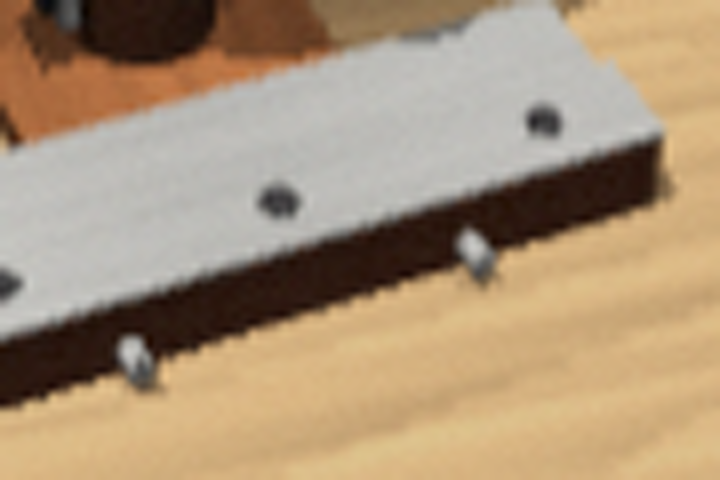

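Request:
jog_arm --steps "255 0.004 0.0005 0.0005 0 0 0; 255 0.008 0.001 0.0005 0 0 0; 255 0.01 0.0015 0.0005 0 0 0; 255 0.01 0.0015 0.0005 0 0 0"

```text
time_s: 13.35
position: [590.4, 59.3, 25.1]
eef_rot: [-0.003, 0.656, 0.755, -0.005]
force: [-14.6, -2.7, 12.3]
opening: 43.1
```

Request:
jog_arm --steps "255 0.004 0.0005 0.0005 0 0 0; 255 0.008 0.001 0.0005 0 0 0; 255 0.01 0.0015 0.0005 0 0 0; 255 0.01 0.0015 0.0005 0 0 0"

```text
time_s: 13.85
position: [590.5, 59.3, 25.1]
eef_rot: [-0.005, 0.656, 0.755, -0.007]
force: [-21.7, -3.2, 19.7]
opening: 42.9
```

Run:
```python
from h import *
from station import r
o=r.get_obs();print(o["time_s"],o["position"],o["eef_rot"],o["force"],o["ft_torque"],o["opening"])
snap(r,"scene","s11");snap(r,"side","d11");snap(r,"wrist","w11")
crop("s11",230,200,320,260,8,"c19");crop("d11",200,140,330,230,6,"c20")
```

```text
13.85 [590.49095858  59.25826354  25.05528453] [-0.00464049  0.65616356  0.75457164 -0.00703574] [-21.66468317  -3.23284692  19.71724618] [-0.48731518  4.16136325  0.08991073] 42.851011232518196
```

View pics/c19.png

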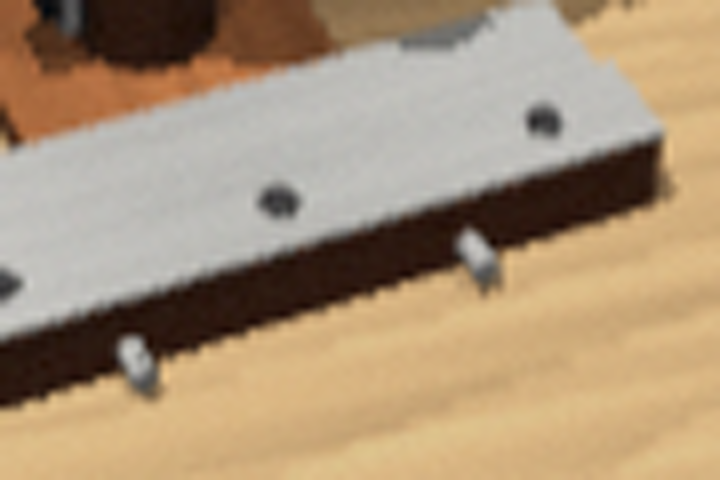

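View pics/w11.png

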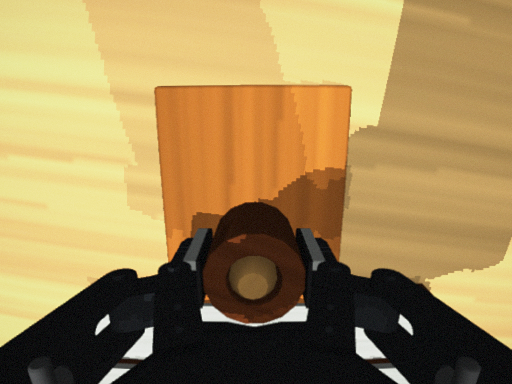

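View pics/c20.png

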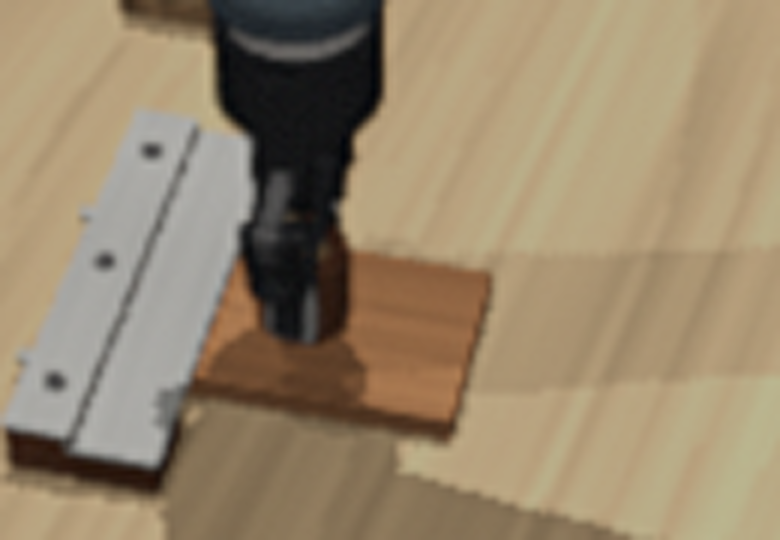

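Run:
```python
from h import *
from station import r
o=r.get_obs();q=o["eef_rot"];M=R.from_quat([q[1],q[2],q[3],q[0]]).as_matrix();print("tool z",M[:,2],"tool x yaw",np.arctan2(M[1,0],M[0,0]))
def edge(s,f,roi,z,axis):
    pass
# plate back edge sub-pixel line fit in wrist: orange mask first row per column
for n in ("w5","w9","w11"):
    s=load(n);hsv=cv2.cvtColor(s["image"],cv2.COLOR_RGB2HSV)
    m=(hsv[...,1]>185)&(hsv[...,0]<18)
    g=cv2.GaussianBlur(s["image"],(0,0),1)[...,2].astype(float) # blue drops on plate
    cols=np.arange(165,345);rows=[]
    for c in cols:
        d=np.diff(g[75:97,c]);i=np.argmin(d)
        if 0<i<len(d)-1:
            a,b,e=d[i-1:i+2];i=i+0.5*(a-e)/(a-2*b+e)
        rows.append(75+i+0.5)
    rows=np.array(rows);p=np.polyfit(cols,rows,1);res=rows-np.polyval(p,cols);k=abs(res)<1;p=np.polyfit(cols[k],rows[k],1)
    P=onz(s,[[165,np.polyval(p,165)],[345,np.polyval(p,345)]],16);d=P[1]-P[0]
    print(n,p,k.mean(),P.round(1).tolist(),"yaw",np.arctan2(-d[0],d[1]).round(4))
```

```text
tool z [-0.01612604 -0.00444596 -0.99986008] tool x yaw 1.7101136336630398
w5 [6.08916185e-03 8.30781553e+01] 1.0 [[435.3, 12.3, 16.0], [423.4, 100.8, 16.0]] yaw 0.1339
w9 [-2.64068381e-03  8.47003849e+01] 1.0 [[510.0, 1.8, 16.0], [497.4, 89.8, 16.0]] yaw 0.1421
w11 [-5.07340297e-03  8.58694098e+01] 1.0 [[516.4, 2.5, 16.0], [503.5, 90.9, 16.0]] yaw 0.1445
```

Request:
jog_arm --steps "255 0 0 0.0005 0.004 -0.016 0; 255 0 0 0.001 0.009 -0.032 0; 255 0 0 0.001 0.009 -0.032 0; 255 0 0 0.001 0.009 -0.032 0"

```text
time_s: 14.5
position: [590.8, 59.3, 25.0]
eef_rot: [0.0, 0.656, 0.755, 0.0]
force: [-19.1, -2.4, 16.0]
opening: 42.9
```

Run:
```python
from h import *
from station import r
o=r.get_obs();q=o["eef_rot"];M=R.from_quat([q[1],q[2],q[3],q[0]]).as_matrix();print("tool z",M[:,2])
print(o["time_s"],o["position"],o["force"],o["ft_torque"],o["opening"])
```

```text
tool z [ 4.82966744e-04  1.85048307e-04 -9.99999866e-01]
14.5 [590.83724115  59.29420322  25.03439268] [-19.10054449  -2.41216659  16.00671674] [-0.60960818  4.00204831  0.02736266] 42.91563377730682
```

Request:
jog_arm --steps "255 0 0 0.001 0 0 0; 255 0 0 0.0015 0 0 0; 255 0 0 0.0015 0 0 0"

```text
time_s: 14.88
position: [590.8, 59.3, 25.1]
eef_rot: [0.0, 0.656, 0.755, 0.0]
force: [-18.3, -3.3, 11.6]
opening: 42.9
```

Run:
```python
from h import *
from station import r
o=r.get_obs();q=o["eef_rot"];M=R.from_quat([q[1],q[2],q[3],q[0]]).as_matrix();print("tool z",M[:,2])
print(o["time_s"],o["position"],o["force"],o["ft_torque"],o["opening"])
snap(r,"scene","s12");snap(r,"side","d12");snap(r,"wrist","w12")
crop("s12",210,150,320,260,6,"c21");crop("w12",140,70,370,340,2.2,"c22")
sc=load("s12")
# pin tips predicted: home protrusion 12
for n in ("w12",):
    s=load(n);g=cv2.GaussianBlur(s["image"],(0,0),1)[...,2].astype(float)
    cols=np.arange(165,345);rows=np.array([75+np.argmin(np.diff(g[75:97,c]))+.5 for c in cols]);p=np.polyfit(cols,rows,1)
    P=onz(s,[[165,np.polyval(p,165)],[345,np.polyval(p,345)]],16);d=P[1]-P[0];print("yaw",np.arctan2(-d[0],d[1]))
a=np.array([[230+130/8,200+340/8],[230+155/8,200+388/8]])
```

```text
tool z [ 4.57804357e-04  3.11872990e-04 -9.99999847e-01]
14.875 [590.83691337  59.31619126  25.07238033] [-18.29354331  -3.33987243  11.60548395] [-0.54495159  3.65934345 -0.063109  ] 42.867824596876595
yaw 0.14253717745625005
```

View pics/c21.png

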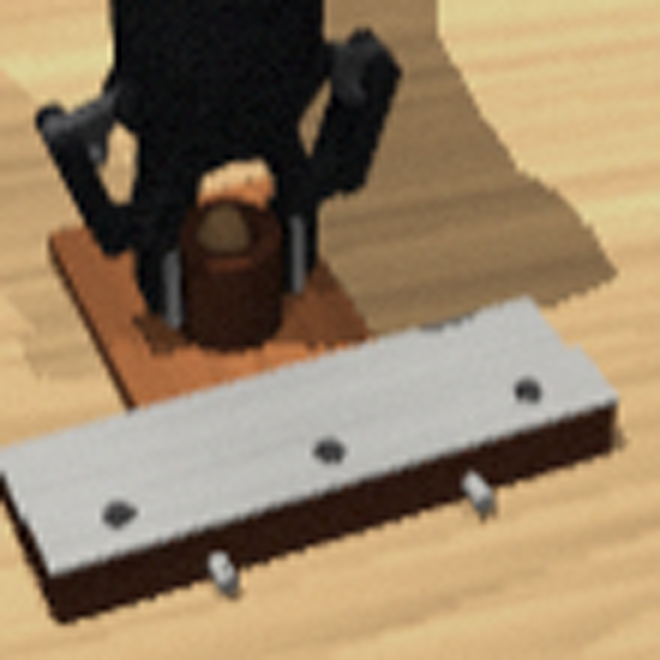

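View pics/c22.png

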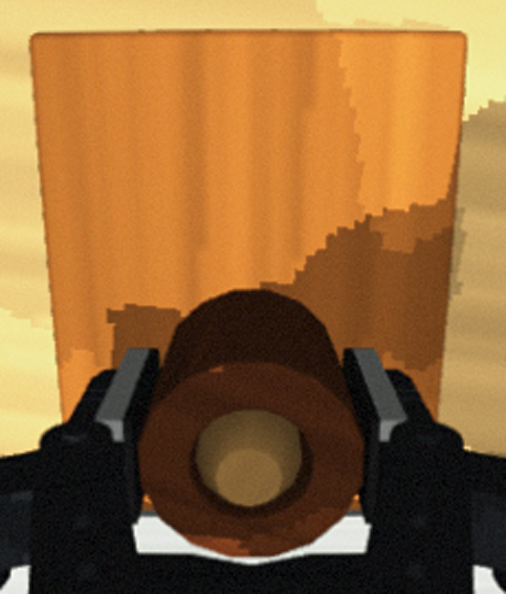

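View pics/s12.png

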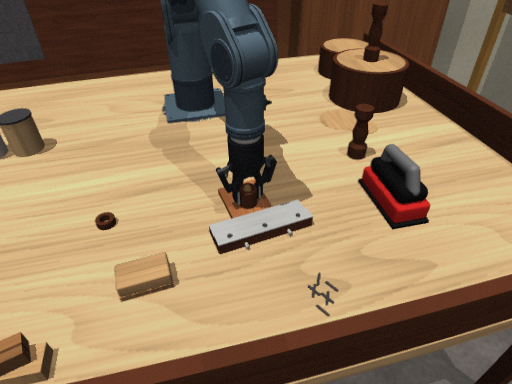

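Run:
```python
from h import *
s=load("s12");o=np.array([636.3,68.8,0]);y=.148;ex=np.array([np.cos(y),np.sin(y),0]);ey=np.array([-np.sin(y),np.cos(y),0])
for yy in (-45,45):
  print(proj(s,[o+ex*(72+p)+ey*yy+[0,0,11] for p in (0,2,12)]).round(1).tolist())
crop("s5",230,210,310,260,9,"c23a");crop("s12",230,210,310,260,9,"c23b")
a=cv2.imread("pics/c23a.png");b=cv2.imread("pics/c23b.png");cv2.imwrite("pics/c23.png",cv2.resize(np.vstack([a[:300],b[:300]]),None,fx=1,fy=.99))
```

```text
[[249.0, 243.8], [249.4, 244.4], [251.1, 247.7]]
[[287.3, 231.6], [287.7, 232.2], [289.8, 235.3]]
```

View pics/c23.png

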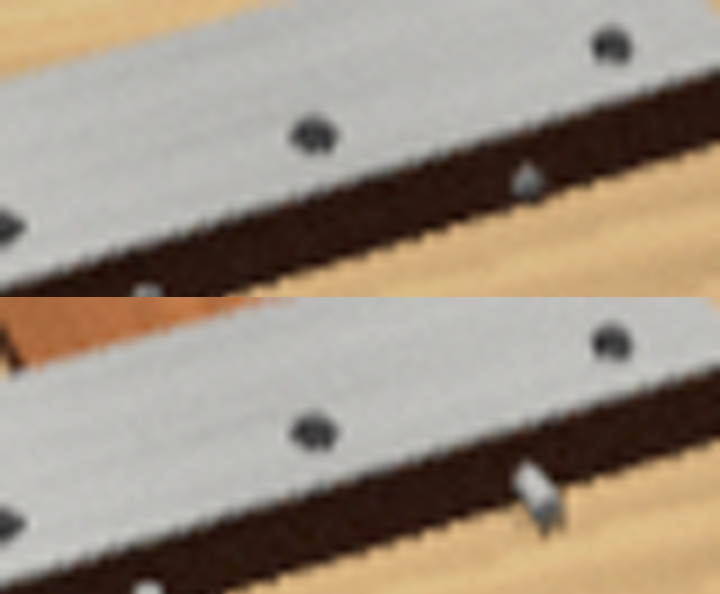

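Request:
jog_arm --steps "255 0.002 0 0 0 0 0; 255 0.004 0.0005 0.0005 0 -0.005 0; 255 0.004 0.0005 0.0005 0 -0.005 0; 255 0.004 0.0005 0.0005 0 -0.005 0"

```text
time_s: 15.52
position: [590.8, 59.3, 25.0]
eef_rot: [0.0, 0.656, 0.755, 0.0]
force: [-20.9, -3.9, 14.7]
opening: 42.8
```

Run:
```python
from station import r
r.job_done();o=r.get_obs();print(o["time_s"],o["position"],o["force"],o["opening"])
```

```text
the job is handed in; nothing more can be done
the job is handed in; nothing more can be done
```

The job is handed in. The tall collar is on the foot plate's dowel and the plate is pressed home in the jig. The gripper was still holding the collar and pushing when I handed in, at about 15.5 s on the robot clock. No verdict was reported.

**What I did:**
- I gripped the tall collar, not the short ring, and lowered it over the dowel.
- I seated it by contact force: 5.7 N rising to 17.7 N with no further drop.
- I centred the plate on the jig and pushed it slowly under the lip.

**Last checks before hand-in:**
- **Strip home:** an extra 1.2 mm of commanded push gave no motion, with the TCP staying at x = 590.8 and the force at about -21 N. The pin tips had moved about 1.7 by 3.1 pixels, against about 2.0 by 3.2 expected for the full 10 mm.
- **Plate square:** the plate's yaw was about 0.143 rad. The jig's measured 0.139 to 0.156 depending on the camera, so it is square only to within about 0.01 rad.
- **Collar seated:** the TCP height was 25.0 mm, the same as at first seating, with the tool upright and the finger opening at 42.8 mm. The downward press was 14.7 N, a little more than I wanted.
- **Bystanders:** the short ring, spindle, sander and sanding block looked unmoved in the last scene picture.

**Checks that disagreed or failed:** the three cameras placed the jig and dowel up to about 5 mm apart. I relied on positions relative to the tool and on contact forces instead. I tried to read the state after hand-in, but it was refused, so I have no reading for the final second.

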